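# Load an alternating disc-spring stack into the lid-clamp fixture

## Task

Rebuild the spring stack for the instrument's lid clamp: first pull the orange keeper rod up out of its two spring clips and lay it lengthwise in the white parts tray. Then slide the three conical springs one at a time across the blue deck, without lifting any of them off it, so that each drops over the arbor in the well and the faces alternate: bottom spring hollow (yellow) side up, middle one hollow side down, top one hollow side up. Let each one drop flat before sliding the next, and leave the other things on the bench where they are.

Things in the scene. Friction and masses are not known exactly. Their poses are not given: they have to be found in the camera images.
- fixture: Blue fixture, fixed (all sizes in mm). Origin on the bench right below the arbor's axis; z up, x from the loading side to the fence. Deck 37 above the bench, x -160 to +45, y -125 to +125. A half-round aluminium fence (inner radius 31.5, 5 thick, 10 above the deck) stands on the well's +x side, 70 degrees either way: a spring slid in from the -x side stops against it centred and drops over the arbor.
- arbor_top (a point): Top centre of the upright steel arbor, diameter 26, in the middle of the well; its top is level with the deck (0.5 below) and carries a spring that crosses the well.
- well_floor (a point): Centre of the floor of the round well (diameter 63) about the arbor, 4 above the bench, 33 below the deck. Three springs with faces alternating stand 30 high in it, ending 3 below the deck.
- keeper_center (a point): Centre of the orange keeper rod, diameter 16, length 210, about 100 g; its y runs along it. At the start level along the fixture's y, 20 to the -x side of the arbor's axis, axis 14 above the deck, barring the springs' way to the well. Snapped into two C-shaped clips; its middle is free to grasp. Pulled straight up it resists with up to about 20 N, then snaps free.
- clip_left (a point): Steel spring clip on the deck that opens upwards, 12 wide along the rod, 26 across, top 24 above the deck; this point is the centre of the rod's seat in it, 88 from the rod's middle.
- clip_right (a point): The other such clip, on the fixture's -y side.
- tray: White open parts tray, fixed, outside 260 (its x) by 100 (its y) by 28 high, walls 4, floor 5 thick. Origin: centre of its underside. It stands to the left or to the right of the fixture.
- spring_a_center (a point): Conical spring washer, steel, outer diameter 60, hole 31, height 10, metal 5 thick, blunt outer edge 5 high; hollow face coated yellow; 60 g. Point on its axis half-way up (5 above its support), z along the axis. On the deck hollow face UP (yellow from above): rests on its inner ring (31 to 42), outer edge 5 to 10 above the deck.
- spring_b_center (a point): Conical spring washer, steel, outer diameter 60, hole 31, height 10, metal 5 thick, blunt outer edge 5 high; hollow face coated yellow; 60 g. Point on its axis half-way up (5 above its support), z along the axis. On the deck hollow face UP, just like spring_a and interchangeable with it.
- spring_c_center (a point): Conical spring washer, steel, outer diameter 60, hole 31, height 10, metal 5 thick, blunt outer edge 5 high; hollow face coated yellow; 60 g. Point on its axis half-way up (5 above its support), z along the axis. On the deck hollow face DOWN (a steel dome from above): rests on its outer edge, 0 to 5 above the deck.
- tube_rack: Green rack of capped tubes, 200 x 80 x 51, bystander. Origin: centre of its underside.
- brass_gauge: Small brass cylinder, diameter 22, 16 high, standing on the deck's far corner, bystander. Origin: centre of its underside.
- reagent_bottle: Amber bottle, diameter 60, 130 high, bystander. Origin: centre of its underside.
- grease_jar: Small jar with a red cap, diameter 50, 50 high, bystander. Origin: centre of its underside.
- tip_box: Orange box 120 x 85 x 55, bystander. Origin: centre of its underside.
- screwdriver: Screwdriver 180 long lying on the bench, bystander. Origin: in its middle line, on the bench.
- beaker: White cup, diameter 64, 70 high, bystander. Origin: centre of its underside.
Mind the look-alikes: they are no part of the job. What is shaped like the part that bears spring_c_center but red is not meant. Leave any red look-alike of the part that bears spring_b_center alone.

How it is judged:
By the outcome, as a careful person would: the job done as asked, in the order asked, and still so for the second after the job is handed in, with the robot touching nothing.
It also fails if it takes over 64 s, if anything falls off the work surface, if the arm or the gripper's body presses on something with over 40 N, if the wrist force passes 120 N, or if a joint passes its speed limit or range.

## Robot

A 6-joint arm with a two-finger parallel gripper is mounted at the origin on the work surface. World frame = base frame: x ahead of the robot, y to its left, z up, the work surface at z = 0. Lengths are in mm, angles in degrees, forces in N, time in s.
With the tool pointing down it reaches from about 350 to 850 mm from the base axis. Payload 8.1 kg.
Tool frame: the origin (TCP) lies on the centre line of the jaws, within the pads' length; the fingertips stand 19 mm ahead of it and the grasp point (between the pads) is the TCP; z points along the fingers, y is the line along which they close (so a half turn about z gives the same grasp; the last joint's range is limited). The gripper opens to 85 mm and grips with 20 to 120 N. Pads are 22 mm wide; open, the fingers measure 114 mm over their backs; the gripper's body (76 mm by 85 mm) begins 54 mm behind the grasp point. The pads swing forward as they close: fully open they stand 13 mm farther back than shut.
Start: joints at [-77.086, 7.471, 85.268, -0, 87.261, -4.893], TCP at [183.512, -571.252, 250.292] pointing down, gripper open.
Joint ranges: [-169.43, 169.43], [-51.17, 129.36], [1.28, 143.12], [-76.62, 256.62], [0, 156.53], [-152.29, 152.29]. Speed limits (degrees/s): [136.94, 136.94, 159.86, 180, 180, 180].

## Interface

Orientations are given as [roll, pitch, yaw] about the fixed x, y, z axes, in that order (R = Rz(yaw) Ry(pitch) Rx(roll)).
In Python, from bench import r gives the robot as it stands. The module is installed in compiled form; this text tells all that it offers.
- The arm moves only by the tool servo_tool, never from a script. Its arguments are lists of equal length, an entry for each row: "fingers": the finger opening in m, from 0 to 0.0854; "linear": the shift along the tool's x, y, z in m, a list of three; "rotation": the turn, a rotation vector about the tool's x, y, z in degrees, a list of three. A call has 1 to 10 rows; each row is the pose to reach, as a shift and turn from the pose commanded when the call began, along the tool's axes at that moment; what a row does not reach only later rows make up. A row lasts 1/10 s, in which the tool goes at most 50 mm and 8.59 degrees, less where a joint would pass 70% of its speed; a pose out of reach is approached as far as the arm can. A call with a gripper value outside its range is refused whole. The fingers move at their own pace and stop on an object; "force" is the grip in N (left out, the last holds). Time passes only in rows, so rows that repeat a pose let the fingers close. It gives the time, the measured TCP pose, the force, the opening and the grip force at its end, in the units of the state.
- r.sense(): the state, without advancing time (a new reading comes with each control period).
- r.snapshot(name): name is "scene" or "top" or "wrist"; returns a dict with "frame" (420x560x3 uint8, red, green, blue), "fx", "fy", "cx", "cy" (pixels), "camera_from_world" (4x4, takes a point from world to camera coordinates). Camera axes: x right, y up, looking along -z (the intrinsics and any distortion apply to the point x, -y, -z); pixel columns grow to the right and rows downward; lengths in mm; the calibration is good to about 2 mm. A picture is of the moment at which its call begins. There is no depth.
- r.hand_in(): hands the job in; it is judged then, once.
The state is a dict: "time": time; "joint_pos": joint angles; "qd": joint speeds; "joint_efforts": joint torques, N m; "tool_pos": TCP position; "tcp_rot": TCP orientation; "ft_force": force on the tool from outside, world axes, zero at the start; "wrist_torque": the same for the moment, N m; "finger_gap": finger opening in mm; "grip_force": force on a finger pad.
Only numpy, scipy, OpenCV 4.12 (cv2) and the standard library are available. Lean on these libraries where they do the work, as an engineer would, in place of code of your own. Each camera call takes 0.05 s, during which the arm holds its last target. There are 200 camera calls.

## Working session

There is one attempt and no reset: what is moved stays moved. The work goes in short steps, Python scripts to look and compute and a tool call to move; the robot and the scene stay as the last step left them, time stands still between calls to the robot, and variables do not carry over. Pictures are saved under pics/ and viewed, at most 10 in all, crops included, and the job is handed in when it is done.

Besides the shell and the picture viewer there is one more tool, called after ">>>" by a JSON object that holds its "op" and its "data". servo_tool: Moves the arm, as the interface text tells. Its arguments: {"type":"object","properties":{"fingers":{"type":"array","items":{"type":"number"}},"linear":{"type":"array","items":{"type":"array","items":{"type":"number"}}},"rotation":{"type":"array","items":{"type":"array","items":{"type":"number"}}},"force":{"type":"number"}},"required":["fingers","linear","rotation"]}

```bash
mkdir -p pics; cat > h.py <<'E'
from bench import r
import numpy as np, cv2
def snap(n,f):
    s=r.snapshot(n); cv2.imwrite(f,cv2.cvtColor(s["frame"],cv2.COLOR_RGB2BGR)); np.savez(f[:-4]+'.npz',**s); return s
def ray(s,u,v):
    T=np.array(s["camera_from_world"]); d=np.array([(u-s["cx"])/s["fx"],-(v-s["cy"])/s["fy"],-1.])
    R=T[:3,:3]; return -R.T@T[:3,3], R.T@d
def atz(s,u,v,z):
    o,d=ray(s,u,v); return o+d*(z-o[2])/d[2]
def proj(s,p):
    T=np.array(s["camera_from_world"]); c=T[:3,:3]@np.array(p,float)+T[:3,3]
    return np.array([s["cx"]+s["fx"]*c[0]/-c[2], s["cy"]+s["fy"]*c[1]/c[2]])
def tri(s1,p1,s2,p2):
    o1,d1=ray(s1,*p1);o2,d2=ray(s2,*p2)
    t=np.linalg.lstsq(np.c_[d1,-d2],o2-o1,rcond=None)[0]
    a=o1+t[0]*d1;b=o2+t[1]*d2
    return (a+b)/2,np.linalg.norm(a-b)
E
python3 - <<'E'
from h import *
a=snap("scene","pics/s0.png");b=snap("top","pics/t0.png")
for s in(a,b):
    print({k:v for k,v in s.items() if k!="frame"})
print(r.sense())
E
```

```text
{'fx': 482.7725361023829, 'fy': 482.7725361023829, 'cx': 280.6383079534493, 'cy': 207.32034152449282, 'camera_from_world': array([[-6.84865317e-01,  7.28611992e-01, -9.16854698e-03,
         3.59584629e+02],
       [-4.29220100e-01, -3.93217395e-01,  8.13111423e-01,
         1.56184898e+02],
       [ 5.88837501e-01,  5.60807137e-01,  5.82035868e-01,
        -1.45336969e+03],
       [ 0.00000000e+00,  0.00000000e+00,  0.00000000e+00,
         1.00000000e+00]])}
{'fx': 451.29142185651455, 'fy': 451.29142185651455, 'cx': 277.760381268521, 'cy': 213.1753120394738, 'camera_from_world': array([[ 1.48787542e-01, -9.88850699e-01,  6.04673413e-03,
        -6.51163662e+01],
       [ 9.65840722e-01,  1.46631857e-01,  2.13660475e-01,
        -5.18574652e+02],
       [-2.12164953e-01, -2.59498347e-02,  9.76889266e-01,
        -1.07853076e+03],
       [ 0.00000000e+00,  0.00000000e+00,  0.00000000e+00,
         1.00000000e+00]])}
{'time': 0.1, 'joint_pos': array([-7.70864426e+01,  7.51347199e+00,  8.53251035e+01, -2.92323171e-04,
        8.72607961e+01, -4.89283723e+00]), 'qd': array([ 0.04918393, -0.02545608, -0.06828875,  0.05572855, -0.08676192,
       -0.07767014]), 'joint_efforts': array([ 1.42186524e-03, -5.70947957e+01, -5.01942766e+01, -3.82438275e-04,
        8.07077828e-03,  2.37107827e-05]), 'tool_pos': array([ 183.39599152, -570.78455207,  249.30146295]), 'tcp_rot': array([-1.79900966e+02, -8.18474070e-03,  1.78064018e+01]), 'ft_force': array([ 0.70818211, -0.57647008, -0.13391528]), 'wrist_torque': array([-0.01605304, -0.02191093, -0.00562077]), 'grip_force': 0.0, 'finger_gap': 85.10622323637348}
```

View pics/s0.png

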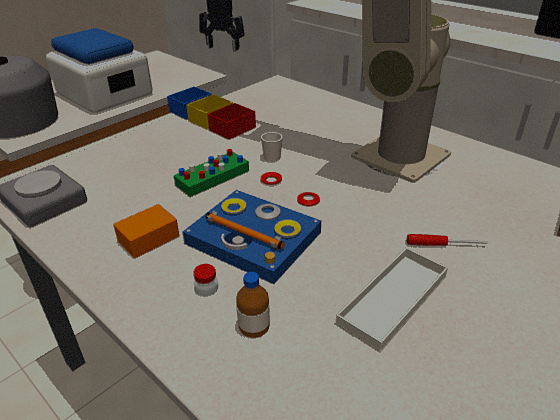

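View pics/t0.png

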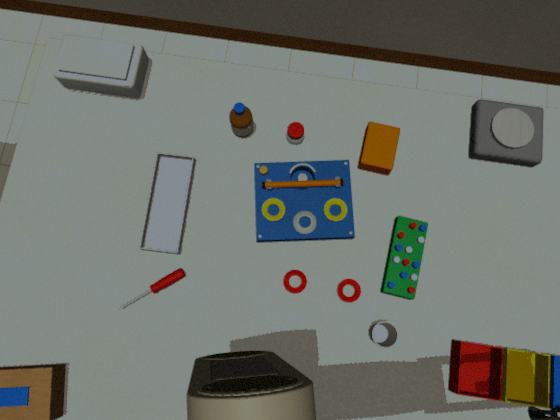

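The scene shows the blue fixture (~253,232), the rod from (207,215) to (281,245), yellow springs at (233,206) and (287,228), the steel one at (267,211) and the tray at (393,298). In the top view the rod runs (265,184)–(341,182), springs at (273,209), (335,209), (304,222), arbor near (302,175), tray at (168,203).

```bash
python3 - <<'E'
from h import *
a=cv2.imread("pics/s0.png");b=cv2.imread("pics/t0.png")
A=cv2.resize(a[180:285,175:330],None,fx=5,fy=5,interpolation=cv2.INTER_CUBIC)
B=cv2.resize(b[150:250,245:365],None,fx=6,fy=6,interpolation=cv2.INTER_CUBIC)
cv2.imwrite("pics/ac.png",A);cv2.imwrite("pics/bc.png",B)
for n,im in(("s",a),("t",b)):
    h=cv2.cvtColor(im,cv2.COLOR_BGR2HSV)
    for c,lo,hi in(("yel",(22,120,80),(34,255,255)),("or",(8,150,90),(20,255,255)),("blue",(100,120,40),(125,255,255))):
        m=cv2.inRange(h,np.array(lo),np.array(hi)); k,l,st,ce=cv2.connectedComponentsWithStats(m)
        for i in range(1,k):
            if st[i][4]>40:
                cnt=max(cv2.findContours((l==i).astype(np.uint8),cv2.RETR_EXTERNAL,cv2.CHAIN_APPROX_NONE)[0],key=len)
                print(n,c,st[i],ce[i].round(1),[np.round(x,1) for x in cv2.minAreaRect(cnt)], [np.round(x,1) for x in cv2.fitEllipse(cnt)])
E
```

```text
s yel [187  94  46  35 740] [204.6 108.7] [array([206. , 106.7]), array([31.1, 42.8]), np.float64(43.9)] [array([206.6, 109.6]), array([28.2, 42.4]), np.float64(70.0)]
s yel [222 199  24  13 172] [233.1 204.4] [array([233.5, 205. ]), array([12., 23.]), np.float64(90.0)] [array([233.2, 205. ]), array([12.5, 23. ]), np.float64(86.7)]
s yel [275 220  25  16 215] [287.1 226.8] [array([287. , 227.5]), array([15., 24.]), np.float64(90.0)] [array([287.2, 227.4]), array([14.8, 24.5]), np.float64(91.0)]
s or [ 113  204   66   54 1949] [148. 229.] [array([147.9, 228.8]), array([39.8, 58.1]), np.float64(63.4)] [array([147.2, 229.3]), array([43. , 61.5]), np.float64(73.3)]
s or [209 213  71  34 425] [243.6 229.4] [array([243.2, 229.4]), array([75. ,  6.5]), np.float64(21.8)] [array([245.3, 230.1]), array([ 5.9, 93.6]), np.float64(112.1)]
s or [238 286  29  22 415] [252.3 297.5] [array([252.1, 297.1]), array([20.3, 28.2]), np.float64(82.9)] [array([252.2, 297.3]), array([18.7, 28. ]), np.float64(83.3)]
s blue [  52   28   81   35 1747] [91.3 44.4] [array([92.1, 45. ]), array([32.1, 78.2]), np.flo
[... 2412 characters left out ...]
9.6, 10.4]), np.float64(88.7)]
t blue [330 205  11  10  93] [334.9 209.6] [array([335. , 209.5]), array([ 9., 10.]), np.float64(90.0)] [array([334.9, 209.5]), array([ 9.6, 10.5]), np.float64(107.8)]
t blue [299 217  12  10  91] [304.4 221.5] [array([304.5, 221.5]), array([9.9, 9.9]), np.float64(45.0)] [array([304.4, 221.5]), array([ 9.5, 10.4]), np.float64(91.9)]
t blue [550 356  10  52 363] [555.9 382. ] [array([554.5, 381.5]), array([51.,  9.]), np.float64(90.0)] [array([555.5, 381.7]), array([ 8.7, 57.1]), np.float64(0.0)]
t blue [  0 387  29  20 519] [ 13.7 396.2] [array([ 14. , 396.2]), array([18.2, 29. ]), np.float64(87.0)] [array([ 13.6, 396.2]), array([20. , 33.8]), np.float64(84.2)]
```

View pics/ac.png

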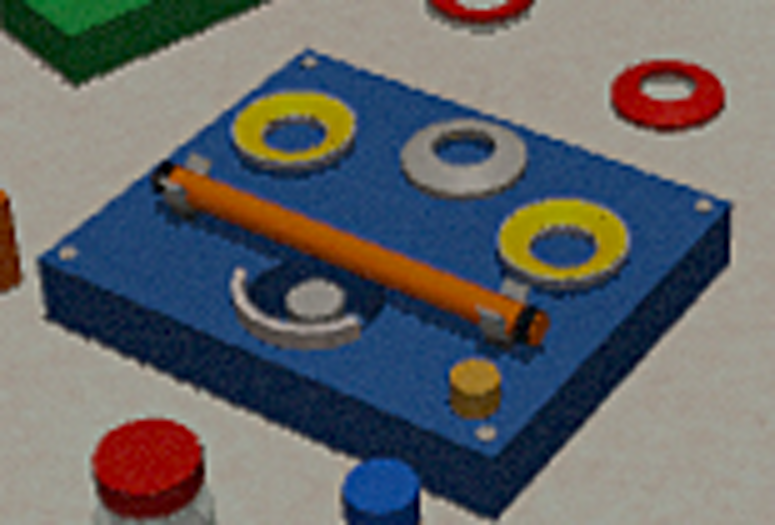

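View pics/bc.png

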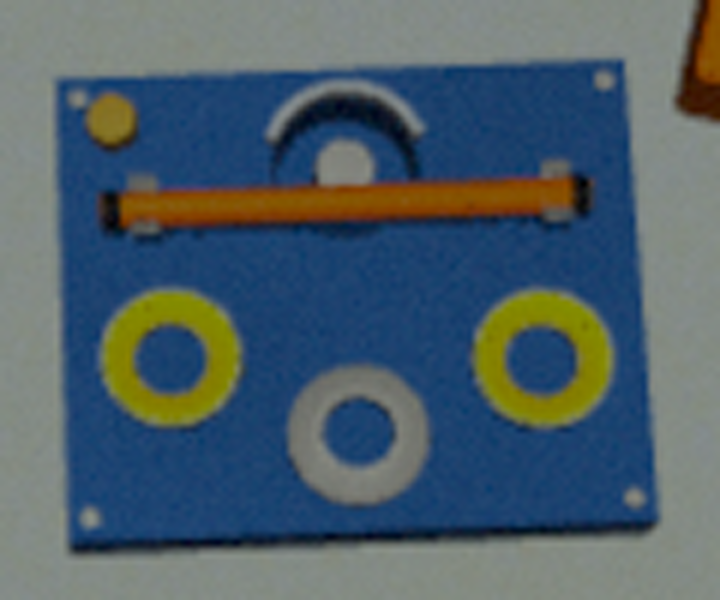

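The crops show the deck corners, rod ends, arbor top (scene crop 315,300; partly hidden in the top crop) and the three springs clearly.

```bash
cat > fit.py <<'E'
from h import *
from scipy.optimize import least_squares
a=dict(np.load("pics/s0.npz"));b=dict(np.load("pics/t0.npz"))
S=lambda u,v:((u+.5)/5-.5+175,(v+.5)/5-.5+180)
T=lambda u,v:((u+.5)/6-.5+245,(v+.5)/6-.5+150)
# (fixture point, scene px, top px)
cs=[((-160,-125,0),S(308,48),T(657,522)),((-160,125,0),S(731,206),T(70,540)),((45,125,0),S(493,456),T(57,78)),((45,-125,0),S(40,258),T(623,60))]
W=lambda p,q:np.array([p[0]+np.cos(p[3])*q[0]-np.sin(p[3])*q[1],p[1]+np.sin(p[3])*q[0]+np.cos(p[3])*q[1],p[2]+q[2]])
f=lambda p:np.concatenate([np.r_[proj(a,W(p,q))-s,proj(b,W(p,q))-t] for q,s,t in cs])
E
python3 - <<'E'
from fit import *
for q,s,t in cs: print(q,*tri(a,s,b,t))
R=least_squares(f,[600,0,37,0]);p=R.x;print("fix",p[:3],np.degrees(p[3]),R.fun.round(1))
print("arbor pred px", (proj(a,W(p,(0,0,-.5)))-[175,180])*5,(proj(b,W(p,(0,0,-.5)))-[245,150])*6)
e=[tri(a,S(160,178),b,T(590,194)),tri(a,S(538,328),b,T(100,212))]
print("rod",e,(e[0][0]+e[1][0])/2,"pred",W(p,(-20,0,14)))
for n,s,t,z in(("yL",(287.2,227.3),(273,209.2),7),("yR",(233.2,205),(334.9,209.3),7),):
    print(n,tri(a,s,b,t),atz(a,*s,p[2]+10),atz(b,*t,p[2]+10))
s,t=S(463,155),T(358,433);print("c",tri(a,s,b,t),atz(a,*s,p[2]+7),atz(b,*t,p[2]+5), atz(b,304.4,221.5,p[2]+2))
# tray
im=cv2.cvtColor(cv2.imread("pics/t0.png"),cv2.COLOR_BGR2GRAY)
for t in((158,154),(195,157),(181,253),(141,249)): print("tray",atz(b,*t,28))
for s in((404,251),(447,266),(381,347),(338,321)): print("trayS",atz(a,*s,28))
E
```

```text
(-160, -125, 0) [ 495.14720078 -185.88531862   37.04060842] 1.5237625774913213
(-160, 125, 0) [450.55123419  58.29269531  35.11624975] 2.4957204290986725
(45, 125, 0) [650.7668257   96.04830495  37.24951815] 2.299886667537167
(45, -125, 0) [ 696.32643037 -147.80860918   37.12276822] 2.065248736500751
fix [629.60129435 -34.44280978  36.36909311] 10.52755347292392 [-0.5  0.1 -0.   0.3  0.1 -0.5 -0.9  0.5 -0.4  0.4 -0.6  0.2 -0.9 -0.
  0.1  0.3]
arbor pred px [311.53565222 295.90004949] [341.2213082  166.94603048]
rod [(array([ 629.85438012, -139.65990063,   50.28090649]), np.float64(0.9453121916518428)), (array([590.27560665,  66.23849207,  51.34476075]), np.float64(0.49157540619942847))] [610.06499339 -36.71070428  50.81283362] pred [609.93795121 -38.09697679  50.36909311]
yL (array([532.61393572,  27.34165695,  46.54202183]), np.float64(1.2187078829073)) [532.14053937  27.72643654  46.36909311] [533.03912503  26.87240678  46.36909311]
yR (array([ 556.1783314 , -128.55865983,   46.34994474]), np.float64(0.7172582575917197)) [ 556.04220962 -128.18300159   46.36909311] [ 556.42238598 -128.82884756   46.36909311]
c (array([513.15625907, -55.7609944 ,  42.28866421]), np.float64(1.305179222100929)) [513.89137904 -54.09594152  43.36909311] [513.77298528 -56.29819496  41.36909311] [515.09272204 -56.69410176  38.36909311]
tray [639.72488336 351.5485401   28.        ]
tray [646.28105423 253.15520775  28.        ]
tray [390.07556921 240.23150164  28.        ]
tray [384.94052613 342.13341345  28.        ]
trayS [404.13363932 256.73784794  28.        ]
trayS [384.92628189 348.64028603  28.        ]
trayS [654.69006343 364.00157906  28.        ]
trayS [659.01913621 272.43508549  28.        ]
```

```bash
cat > mv.py <<'E'
import sys,numpy as np
# cur x y z yaw  tgt x y z yaw  -> tool-frame shift (m), rot z (deg)
v=list(map(float,sys.argv[1:]))
def rel(c,t):
    y=np.radians(c[3]);d=np.subtract(t[:3],c[:3])
    return np.round(np.array([np.cos(y)*d[0]+np.sin(y)*d[1],np.sin(y)*d[0]-np.cos(y)*d[1],-d[2]])/1000,4),round(c[3]-t[3],2)
P=[v[i:i+4] for i in range(0,len(v),4)]
for c,t in zip(P,P[1:]): print(*rel(c,t))
E
python3 mv.py 183.5 -571.3 250.3 17.8 397 -305 220 59.1 610 -38 180 100.5
```

```text
[ 0.2847 -0.1883  0.0303] -41.3
[0.3385 0.0457 0.04  ] -41.4
```

>>> {"op": "servo_tool", "data": {"fingers": [0.04,0.04,0.04,0.04,0.04,0.04,0.04,0.04], "linear": [[0.0356,-0.0235,0.004],[0.0712,-0.047,0.008],[0.107,-0.0706,0.0114],[0.1424,-0.0942,0.0152],[0.178,-0.1177,0.019],[0.2135,-0.1412,0.0227],[0.2491,-0.1648,0.0265],[0.2847,-0.1883,0.0303]], "rotation": [[0,0,-5.2],[0,0,-10.3],[0,0,-15.5],[0,0,-20.6],[0,0,-25.8],[0,0,-31],[0,0,-36.1],[0,0,-41.3]], "force": 80}}

```text
time: 0.9
tool_pos: [397.6, -303.2, 219.5]
tcp_rot: [-180.0, -0.0, 59.3]
ft_force: [0.7, -0.1, -1.4]
finger_gap: 40.4
grip_force: 0.0
```

>>> {"op": "servo_tool", "data": {"fingers": [0.04,0.04,0.04,0.04,0.04,0.04,0.04,0.04,0.04,0.04], "linear": [[0.0423,0.0057,0.005],[0.0846,0.0114,0.01],[0.1269,0.0171,0.015],[0.1692,0.0228,0.02],[0.2116,0.0285,0.025],[0.2539,0.0343,0.03],[0.2962,0.04,0.035],[0.3385,0.0457,0.04],[0.3385,0.0457,0.04],[0.3385,0.0457,0.04]], "rotation": [[0,0,-5.2],[0,0,-10.3],[0,0,-15.5],[0,0,-20.7],[0,0,-25.9],[0,0,-31],[0,0,-36.2],[0,0,-41.4],[0,0,-41.4],[0,0,-41.4]]}}

```text
time: 1.9
tool_pos: [609.7, -37.0, 178.9]
tcp_rot: [-179.9, -0.0, 100.6]
ft_force: [0.2, -0.2, -0.4]
finger_gap: 39.7
grip_force: 0.0
```

```bash
python3 - <<'E'
from h import *
s=snap("wrist","pics/w1.png"); q=r.sense(); print(q["tool_pos"],q["tcp_rot"],q["finger_gap"])
for p in((609.9,-38,51),(629.6,-34.4,36.5)): print(proj(s,p))
E
```

```text
[609.51000147 -37.92541674 179.326425  ] [-1.79915003e+02 -1.09190021e-03  1.00503237e+02] 40.089601456832405
[283.5685516  208.33460639]
[309.88391556 203.44165219]
```

View pics/w1.png

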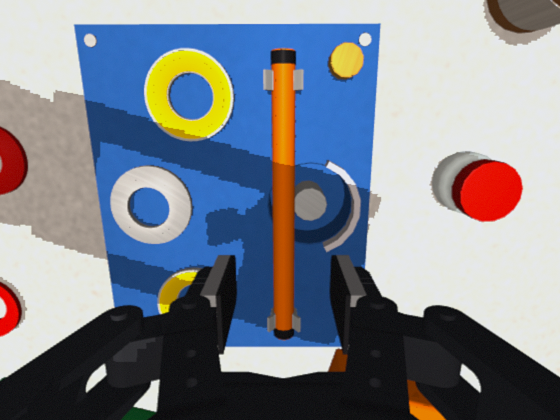

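The wrist view shows the rod at column 283, arbor at (310,203) exactly as predicted, yellow spring at (188,94), steel one at (151,204).

```bash
python3 - <<'E'
from fit import *
s=dict(np.load("pics/w1.npz"));p=[629.6,-34.4,36.7,np.radians(10.5)]
for q in((-20,105,14),(-20,-105,14),(-160,125,0),(45,125,0),(0,0,-.5)): print(q,proj(s,W(p,q)).round(1))
fx=lambda w:(lambda d:np.round([np.cos(p[3])*d[0]+np.sin(p[3])*d[1],-np.sin(p[3])*d[0]+np.cos(p[3])*d[1]],1))(np.array(w)[:2]-p[:2])
h=cv2.cvtColor(cv2.imread("pics/w1.png"),cv2.COLOR_BGR2HSV)
m=cv2.inRange(h,np.array((22,120,60)),np.array((34,255,255)));m[150:]=0;m[:,250:]=0
c=max(cv2.findContours(m,0,1)[0],key=len);e=cv2.fitEllipse(c);print(e)
w=atz(s,*e[0],46.7);print("a",w,fx(w))
for px in((150.5,204.5),):
  w=atz(s,*px,41.7);print("c",w,fx(w))
for n,w in(("yL",(532.6,27.3)),("yR",(556.2,-128.6)),("c",(513.5,-55.7))):print(n,fx(w))
E
python3 mv.py 610 -38 180 100.5  610 -38 62 100.5
```

```text
(-20, 105, 14) [284.1  51.2]
(-20, -105, 14) [283.2 334.7]
(-160, 125, 0) [74.5 21.6]
(45, 125, 0) [381.6  22.3]
(0, 0, -0.5) [309.9 203.3]
((188.17123413085938, 94.32637023925781), (81.34920501708984, 88.79715728759766), 152.41348266601562)
a [532.02869458  27.37973024  46.7       ] [-84.7  78.5]
c [512.11167356 -55.96589628  41.7       ] [-119.5    0.2]
yL [-84.1  78.3]
yR [-89.3 -79.2]
c [-118.     0.2]
[0.    0.    0.118] 0.0
```

>>> {"op": "servo_tool", "data": {"fingers": [0.04,0.04,0.04,0.04,0.04,0.04], "linear": [[0,0,0.03],[0,0,0.065],[0,0,0.095],[0,0,0.11],[0,0,0.118],[0,0,0.118]], "rotation": [[0,0,0],[0,0,0],[0,0,0],[0,0,0],[0,0,0],[0,0,0]]}}

```text
time: 2.55
tool_pos: [609.6, -38.5, 61.8]
tcp_rot: [-180.0, -0.0, 100.4]
ft_force: [-0.2, -0.8, -0.2]
finger_gap: 40.0
grip_force: 0.0
```

>>> {"op": "servo_tool", "data": {"fingers": [0.01,0.01,0.01,0.01,0.01,0.01], "linear": [[0,0,0],[0,0,0],[0,0,0],[0,0,0],[0,0,0],[0,0,0]], "rotation": [[0,0,0],[0,0,0],[0,0,0],[0,0,0],[0,0,0],[0,0,0]], "force": 100}}

```text
time: 3.15
tool_pos: [610.6, -38.4, 64.5]
tcp_rot: [179.9, 0.1, 100.5]
ft_force: [-8.6, -1.7, 7.7]
finger_gap: 12.2
grip_force: 97.8
```

>>> {"op": "servo_tool", "data": {"fingers": [0.03,0.03,0.03,0.03,0.03,0.03], "linear": [[0,0,0],[0,0,0],[0,0,0.001],[0,0,0.003],[0,0,0.0045],[0,0,0.0045]], "rotation": [[0,0,0],[0,0,0],[0,0,0],[0,0,0],[0,0,0],[0,0,0]]}}

```text
time: 3.75
tool_pos: [609.7, -37.8, 57.0]
tcp_rot: [-180.0, -0.0, 100.5]
ft_force: [-0.1, 0.4, 0.7]
finger_gap: 30.0
grip_force: 0.0
```

>>> {"op": "servo_tool", "data": {"fingers": [0.01,0.01,0.01,0.01,0.01], "linear": [[0,0,0],[0,0,0],[0,0,0],[0,0,0],[0,0,0]], "rotation": [[0,0,0],[0,0,0],[0,0,0],[0,0,0],[0,0,0]], "force": 100}}

```text
time: 4.25
tool_pos: [609.9, -37.9, 57.5]
tcp_rot: [-180.0, -0.0, 100.5]
ft_force: [-0.9, 0.2, 1.8]
finger_gap: 12.6
grip_force: 97.7
```

>>> {"op": "servo_tool", "data": {"fingers": [0.01,0.01,0.01,0.01,0.01,0.01,0.01,0.01], "linear": [[0,0,-0.002],[0,0,-0.004],[0,0,-0.007],[0,0,-0.01],[0,0,-0.014],[0,0,-0.02],[0,0,-0.03],[0,0,-0.04]], "rotation": [[0,0,0],[0,0,0],[0,0,0],[0,0,0],[0,0,0],[0,0,0],[0,0,0],[0,0,0]]}}

```text
time: 5.05
tool_pos: [610.3, -38.0, 98.9]
tcp_rot: [180.0, 0.0, 100.5]
ft_force: [0.9, 0.1, -0.8]
finger_gap: 12.3
grip_force: 99.6
```

```bash
python3 - <<'E'
from h import *
s=snap("wrist","pics/w2.png"); q=r.sense(); print(q["tool_pos"],q["ft_force"],q["finger_gap"],q["grip_force"])
E
```

```text
[611.52330087 -38.11010849 101.10014775] [1.11964588 0.99346756 1.19346686] 12.890870943133867 99.5953381061554
```

View pics/w2.png

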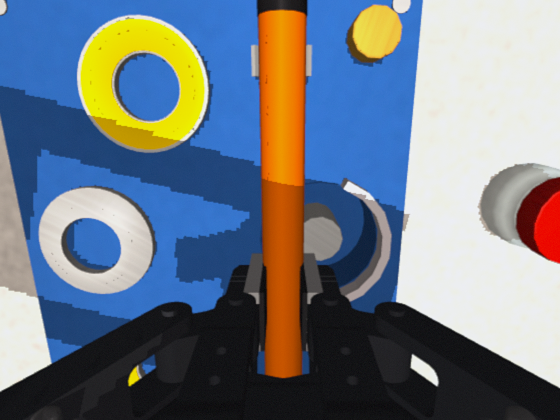

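The rod is held clear of both clips (283, 0–375 in the wrist view).

>>> {"op": "servo_tool", "data": {"fingers": [0.01,0.01,0.01], "linear": [[0,0,-0.03],[0,0,-0.065],[0,0,-0.1]], "rotation": [[0,0,0],[0,0,0],[0,0,0]]}}

```text
time: 5.4
tool_pos: [609.7, -37.9, 199.0]
tcp_rot: [-180.0, 0.0, 100.5]
ft_force: [1.5, 0.2, -1.3]
finger_gap: 12.5
grip_force: 99.6
```

```bash
python3 mv.py 610 -38 197.5 100.5  518 301 150 182.5; python3 -c "
from h import *
q=r.sense();print(q['tool_pos'],q['tcp_rot'],q['finger_gap'])"
```

```text
[ 0.3501 -0.0287  0.0475] -82.0
[609.73324647 -37.86562919 199.009312  ] [-1.79990915e+02  6.76329191e-04  1.00508744e+02] 12.523830289438573
```

>>> {"op": "servo_tool", "data": {"fingers": [0.01,0.01,0.01,0.01,0.01,0.01,0.01,0.01,0.01,0.01], "linear": [[0.035,-0.0029,0.0],[0.07,-0.0057,0.0],[0.105,-0.0086,0.0],[0.14,-0.0115,0.0],[0.175,-0.0143,0.0],[0.21,-0.0172,0.01],[0.245,-0.02,0.02],[0.28,-0.023,0.03],[0.315,-0.0258,0.04],[0.35,-0.0287,0.0475]], "rotation": [[0,0,-8.2],[0,0,-16.4],[0,0,-24.6],[0,0,-32.8],[0,0,-41],[0,0,-49.2],[0,0,-57.4],[0,0,-65.6],[0,0,-73.8],[0,0,-82]]}}

```text
time: 6.4
tool_pos: [517.4, 302.3, 150.1]
tcp_rot: [180.0, 0.0, -177.2]
ft_force: [0.4, 0.4, -1.0]
finger_gap: 12.6
grip_force: 99.6
```

>>> {"op": "servo_tool", "data": {"fingers": [0.01,0.01], "linear": [[0,0,0],[0,0,0]], "rotation": [[0,0,0],[0,0,0]]}}

```text
time: 6.6
tool_pos: [517.6, 301.6, 150.3]
tcp_rot: [-180.0, 0.0, -177.5]
ft_force: [-0.7, -0.3, -0.8]
finger_gap: 12.5
grip_force: 99.6
```

```bash
python3 - <<'E'
from h import *
s=snap("wrist","pics/w3.png"); q=r.sense(); print(q["tool_pos"],q["tcp_rot"],q["finger_gap"])
E
```

```text
[518.2128157  300.89520048 150.54852353] [-1.79989811e+02  4.33166083e-02 -1.77547095e+02] 13.078532669680294
```

View pics/w3.png

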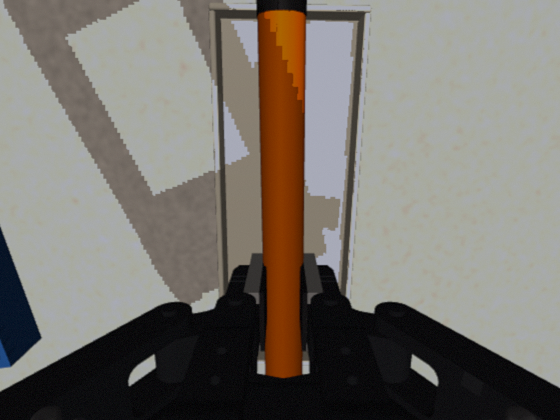

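The rod lies above the tray; tray's near-base end wall corners at (210,10) and (370,8).

```bash
python3 - <<'E'
from h import *
s=dict(np.load("pics/w3.npz"))
for p in((210,10),(370,8),(218,298),(352,298)): print(p,atz(s,*p,28).round(1))
E
```

```text
(210, 10) [392.8 250.9  28. ]
(370, 8) [387.4 348.7  28. ]
(218, 298) [589.3 255.2  28. ]
(352, 298) [584.6 356.7  28. ]
```

>>> {"op": "servo_tool", "data": {"fingers": [0.01,0.01,0.01,0.01,0.01,0.01,0.01], "linear": [[-0.002,0.003,0.03],[-0.002,0.003,0.065],[-0.002,0.003,0.095],[-0.002,0.003,0.112],[-0.002,0.003,0.12],[-0.002,0.003,0.124],[-0.002,0.003,0.124]], "rotation": [[0,0,0],[0,0,0],[0,0,0],[0,0,0],[0,0,0],[0,0,0],[0,0,0]]}}

```text
time: 7.35
tool_pos: [520.7, 304.2, 26.9]
tcp_rot: [180.0, 0.1, -177.5]
ft_force: [0.2, -0.7, -1.4]
finger_gap: 12.6
grip_force: 99.5
```

>>> {"op": "servo_tool", "data": {"fingers": [0.016,0.018,0.02,0.022,0.026,0.03], "linear": [[0,0,0],[0,0,0],[0,0,0],[0,0,0],[0,0,0],[0,0,0]], "rotation": [[0,0,0],[0,0,0],[0,0,0],[0,0,0],[0,0,0],[0,0,0]], "force": 30}}

```text
time: 7.95
tool_pos: [519.8, 304.1, 26.1]
tcp_rot: [180.0, 0.0, -177.5]
ft_force: [-1.5, 0.0, -0.4]
finger_gap: 30.2
grip_force: 0.0
```

>>> {"op": "servo_tool", "data": {"fingers": [0.03,0.03,0.035,0.04,0.045], "linear": [[0,0,-0.02],[0,0,-0.06],[0,0,-0.1],[0,0,-0.14],[0,0,-0.14]], "rotation": [[0,0,0],[0,0,0],[0,0,0],[0,0,0],[0,0,0]]}}

```text
time: 8.45
tool_pos: [523.5, 305.9, 173.9]
tcp_rot: [179.7, 0.6, -177.5]
ft_force: [1.8, 0.1, 0.3]
finger_gap: 45.1
grip_force: 0.0
```

```bash
python3 - <<'E'
from h import *
s=snap("wrist","pics/w4.png");t=snap("top","pics/t4.png"); q=r.sense(); print(q["tool_pos"],q["tcp_rot"],q["finger_gap"])
for n,i in(("w4",s),("t4",t)):
    h=cv2.cvtColor(i["frame"],cv2.COLOR_RGB2HSV);m=cv2.inRange(h,np.array((4,150,60)),np.array((20,255,255)))
    for c in cv2.findContours(m,0,1)[0]:
        if cv2.contourArea(c)>100: print(n,[np.round(x,1) for x in cv2.minAreaRect(c)])
    
E
```

```text
[520.76342151 304.5563499  167.70799632] [ 1.79925252e+02  1.77560053e-01 -1.77489707e+02] 44.85771661066559
w4 [array([280.5, 181. ]), array([ 19., 240.]), np.float64(0.0)]
t4 [array([168.1, 199.4]), array([ 5.6, 69.4]), np.float64(9.5)]
t4 [array([378.9, 147.9]), array([33.7, 48.3]), np.float64(11.8)]
t4 [array([240.7, 117.6]), array([17.5, 21.2]), np.float64(81.9)]
```

```bash
cat > fx.py <<'E'
import numpy as np,sys
def w(x,y):
    c,s=np.cos(np.radians(10.5)),np.sin(np.radians(10.5)); return 629.6+c*x-s*y,-34.4+s*x+c*y
def f(X,Y):
    c,s=np.cos(np.radians(10.5)),np.sin(np.radians(10.5)); X-=629.6;Y+=34.4; return c*X+s*Y,-s*X+c*Y
E
python3 mv.py 520 304 166 182.5 494.2 51.4 75 147.6
```

```text
[ 0.0368 -0.2512  0.091 ] 34.9
```

>>> {"op": "servo_tool", "data": {"fingers": [0.045,0.045,0.045,0.045,0.045,0.045,0.045,0.045], "linear": [[0.006,-0.042,0],[0.012,-0.084,0],[0.018,-0.126,0],[0.024,-0.168,0.02],[0.031,-0.21,0.05],[0.0368,-0.2512,0.07],[0.0368,-0.2512,0.091],[0.0368,-0.2512,0.091]], "rotation": [[0,0,6],[0,0,12],[0,0,18],[0,0,24],[0,0,30],[0,0,34.9],[0,0,34.9],[0,0,34.9]]}}

```text
time: 9.35
tool_pos: [489.9, 50.3, 70.1]
tcp_rot: [-179.7, -0.4, 147.5]
ft_force: [-1.0, 0.6, -0.7]
finger_gap: 44.8
grip_force: 0.0
```

>>> {"op": "servo_tool", "data": {"fingers": [0.045,0.045,0.045,0.045,0.045], "linear": [[0,0,0.006],[0,0,0.012],[0,0,0.016],[0,0,0.018],[0,0,0.018]], "rotation": [[0,0,0],[0,0,0],[0,0,0],[0,0,0],[0,0,0]]}}

```text
time: 9.85
tool_pos: [494.1, 52.0, 57.0]
tcp_rot: [-180.0, 0.0, 147.7]
ft_force: [-0.9, -0.1, -0.2]
finger_gap: 45.1
grip_force: 0.0
```

```bash
python3 - <<'E'
from h import *
s=snap("wrist","pics/w5.png"); q=r.sense(); print(q["tool_pos"],q["tcp_rot"],q["finger_gap"],q["ft_force"])
E
```

```text
[494.18392307  51.84890798  57.16140377] [1.79993371e+02 1.05293630e-02 1.47645709e+02] 45.2668882025249 [-0.45875691  1.06390201 -0.17474102]
```

View pics/w5.png

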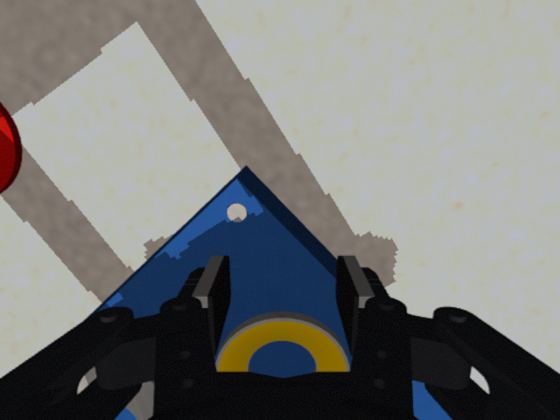

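The spring's yellow rim sits centred (column 283) behind the two fingers.

>>> {"op": "servo_tool", "data": {"fingers": [0.045,0.045,0.045], "linear": [[0,0,0.001],[0,0,0.002],[0,0,0.002]], "rotation": [[0,0,0],[0,0,0],[0,0,0]]}}

```text
time: 10.2
tool_pos: [494.0, 51.5, 55.0]
tcp_rot: [-180.0, -0.0, 147.6]
ft_force: [-0.5, -0.4, 0.0]
finger_gap: 44.5
grip_force: 0.0
```

>>> {"op": "servo_tool", "data": {"fingers": [0.045,0.045], "linear": [[0,0,0.001],[0,0,0.001]], "rotation": [[0,0,0],[0,0,0]]}}

```text
time: 10.4
tool_pos: [494.0, 51.5, 53.9]
tcp_rot: [-180.0, -0.0, 147.6]
ft_force: [-0.0, -0.2, -0.0]
finger_gap: 44.6
grip_force: 0.0
```

>>> {"op": "servo_tool", "data": {"fingers": [0.045,0.045], "linear": [[0,0,0.001],[0,0,0.001]], "rotation": [[0,0,0],[0,0,0]]}}

```text
time: 10.6
tool_pos: [494.1, 51.5, 53.8]
tcp_rot: [-180.0, -0.0, 147.6]
ft_force: [-4.5, 0.0, 10.0]
finger_gap: 45.1
grip_force: 4.8
```

>>> {"op": "servo_tool", "data": {"fingers": [0.045,0.045], "linear": [[0,0,0.001],[0,0,0.001]], "rotation": [[0,0,0],[0,0,0]]}}

```text
time: 10.8
tool_pos: [494.2, 51.5, 53.7]
tcp_rot: [-180.0, -0.0, 147.6]
ft_force: [-9.8, -0.4, 19.7]
finger_gap: 44.9
grip_force: 9.9
```

>>> {"op": "servo_tool", "data": {"fingers": [0.045,0.045,0.045,0.045,0.045,0.045,0.045,0.045,0.045,0.045], "linear": [[0,0,-0.0035],[-0.003,0,-0.0035],[-0.006,0,-0.0035],[-0.009,0,-0.0035],[-0.012,0,-0.0035],[-0.015,0,-0.0035],[-0.02,0,-0.0035],[-0.026,0,-0.0035],[-0.032,0,-0.0035],[-0.038,0,-0.0035]], "rotation": [[0,0,0],[0,0,0],[0,0,0],[0,0,0],[0,0,0],[0,0,0],[0,0,0],[0,0,0],[0,0,0],[0,0,0]]}}

```text
time: 11.8
tool_pos: [526.6, 30.8, 55.5]
tcp_rot: [180.0, 0.0, 147.6]
ft_force: [-0.0, -0.8, -1.4]
finger_gap: 45.2
grip_force: 0.2
```

```bash
cat > yl.py <<'E'
from h import *
from fx import f
import sys
a=snap("scene","pics/s_%s.png"%sys.argv[1]);b=snap("top","pics/t_%s.png"%sys.argv[1])
q=r.sense();print(q["time"],q["tool_pos"].round(1),f(*q["tool_pos"][:2]),q["ft_force"].round(1))
for n,i in(("s",a),("t",b)):
    h=cv2.cvtColor(i["frame"],cv2.COLOR_RGB2HSV);m=cv2.inRange(h,np.array((22,120,60)),np.array((34,255,255)))
    for c in cv2.findContours(m,0,1)[0]:
        if cv2.contourArea(c)>30 and len(c)>5:
            e=cv2.fitEllipse(c); w=atz(i,*e[0],46.5)
            if 400<w[0]<700 and -250<w[1]<150: print(n,np.round(e[0],1),np.round(e[1],1),"fixture",np.round(f(*w[:2]),1))
E
python3 yl.py 6
```

```text
11.9 [527.   30.6  55.7] (np.float64(-89.02752170861292), np.float64(82.64323628721729)) [ 0.3  0.5 -0.1]
s [277.2 228.9] [14.5 23.9] fixture [-67.5  62.8]
s [233.2 205. ] [12.5 23. ] fixture [-89.4 -78.7]
t [335.  209.3] [20.8 21.6] fixture [-89.2 -79.7]
```

>>> {"op": "servo_tool", "data": {"fingers": [0.045,0.045,0.045,0.045,0.045,0.045,0.045,0.045,0.045,0.045], "linear": [[-0.005,0,0],[-0.012,0,0],[-0.019,0,0],[-0.026,0,0],[-0.033,0,0],[-0.04,0,0],[-0.047,0,0],[-0.054,0,0],[-0.06,0,0],[-0.064,0,0]], "rotation": [[0,0,0],[0,0,0],[0,0,0],[0,0,0],[0,0,0],[0,0,0],[0,0,0],[0,0,0],[0,0,0],[0,0,0]]}}

```text
time: 12.9
tool_pos: [580.7, -3.5, 55.5]
tcp_rot: [180.0, 0.0, 147.6]
ft_force: [-0.1, 0.4, 1.1]
finger_gap: 44.9
grip_force: 0.4
```

>>> {"op": "servo_tool", "data": {"fingers": [0.045,0.045,0.045,0.045,0.045,0.045,0.045,0.045], "linear": [[-0.003,0,0],[-0.006,0,0],[-0.009,0,0],[-0.012,0,0],[-0.015,0,0],[-0.018,0,0],[-0.021,0,0],[-0.023,0,0]], "rotation": [[0,0,0],[0,0,0],[0,0,0],[0,0,0],[0,0,0],[0,0,0],[0,0,0],[0,0,0]]}}

```text
time: 13.7
tool_pos: [600.2, -15.7, 55.6]
tcp_rot: [180.0, 0.0, 147.6]
ft_force: [-1.4, 0.2, -0.3]
finger_gap: 45.2
grip_force: 1.4
```

```bash
python3 yl.py 7
```

```text
13.8 [600.3 -15.7  55.8] (np.float64(-25.41705340345004), np.float64(23.750407420974053)) [ 0.3 -0.  -0.5]
s [239.  235.5] [15.5 23.1] fixture [-2.3  3.7]
s [232.4 205. ] [12.6 21. ] fixture [-88.2 -80.1]
t [334.9 209.3] [20.7 21.8] fixture [-89.2 -79.5]
```

>>> {"op": "servo_tool", "data": {"fingers": [0.045,0.045,0.045,0.045,0.045], "linear": [[-0.001,0,0],[-0.002,0,0],[-0.003,0,0],[-0.004,0,0],[-0.004,0,0]], "rotation": [[0,0,0],[0,0,0],[0,0,0],[0,0,0],[0,0,0]]}}

```text
time: 14.3
tool_pos: [603.2, -17.7, 55.6]
tcp_rot: [180.0, 0.0, 147.6]
ft_force: [0.4, -0.9, -0.3]
finger_gap: 45.1
grip_force: 0.0
```

```bash
python3 yl.py 8
```

```text
14.4 [603.1 -17.6  55.6] (np.float64(-23.038469085456853), np.float64(21.34252553086498)) [-0.2  0.4  1. ]
s [231.3 204.8] [11.9 17.8] fixture [-87.5 -83.3]
t [334.9 209.3] [20.7 21.8] fixture [-89.1 -79.5]
```

```bash
python3 mv.py 603.1 -17.7 120 147.6 468.6 -64 120 190.5
```

```text
[ 0.0888 -0.1112 -0.    ] -42.9
```

>>> {"op": "servo_tool", "data": {"fingers": [0.045,0.045,0.045], "linear": [[0.003,0,-0.01],[0.003,0,-0.035],[0.003,0,-0.0645]], "rotation": [[0,0,0],[0,0,0],[0,0,0]]}}

```text
time: 14.7
tool_pos: [599.2, -15.7, 120.0]
tcp_rot: [-179.9, -0.1, 147.6]
ft_force: [0.1, -0.5, -0.9]
finger_gap: 45.1
grip_force: 0.0
```

>>> {"op": "servo_tool", "data": {"fingers": [0.045,0.045,0.045,0.045,0.045,0.045], "linear": [[0.017,-0.022,0],[0.034,-0.044,0],[0.051,-0.066,0],[0.068,-0.089,0],[0.0858,-0.1112,0],[0.0858,-0.1112,0]], "rotation": [[0,0,-8.5],[0,0,-17],[0,0,-25.5],[0,0,-34],[0,0,-42.5],[0,0,-42.9]]}}

```text
time: 15.3
tool_pos: [465.6, -64.4, 119.9]
tcp_rot: [180.0, -0.1, -169.2]
ft_force: [0.3, -0.2, -0.1]
finger_gap: 44.9
grip_force: 0.0
```

```bash
python3 yl.py 9; python3 - <<'E'
import cv2,numpy as np
a=cv2.imread("pics/s_9.png");b=cv2.imread("pics/t_9.png")
A=cv2.resize(a[180:285,175:330],(390,264),interpolation=cv2.INTER_CUBIC);B=cv2.resize(b[150:250,245:365],(390,325),interpolation=cv2.INTER_CUBIC)
C=cv2.resize(b[160:190,280:330],(400,240),interpolation=cv2.INTER_CUBIC)
D=cv2.resize(a[215:260,215:265],(390,351),interpolation=cv2.INTER_CUBIC)
o=np.zeros((600,800,3),np.uint8);o[:264,:390]=A;o[:325,400:790]=B;o[350:590,400:800]=C;o[265:600,:390]=D[:335];cv2.imwrite("pics/m9.png",o)
E
```

```text
15.4 [468.6 -64.1 120.9] (np.float64(-163.6924653156264), np.float64(0.17734695760739427)) [ 0.6 -0.4  0.5]
s [233.3 205. ] [12.4 23.2] fixture [-89.4 -78.6]
t [263.3 169.5] [6.9 7.1] fixture [22.4 99.7]
```

View pics/m9.png

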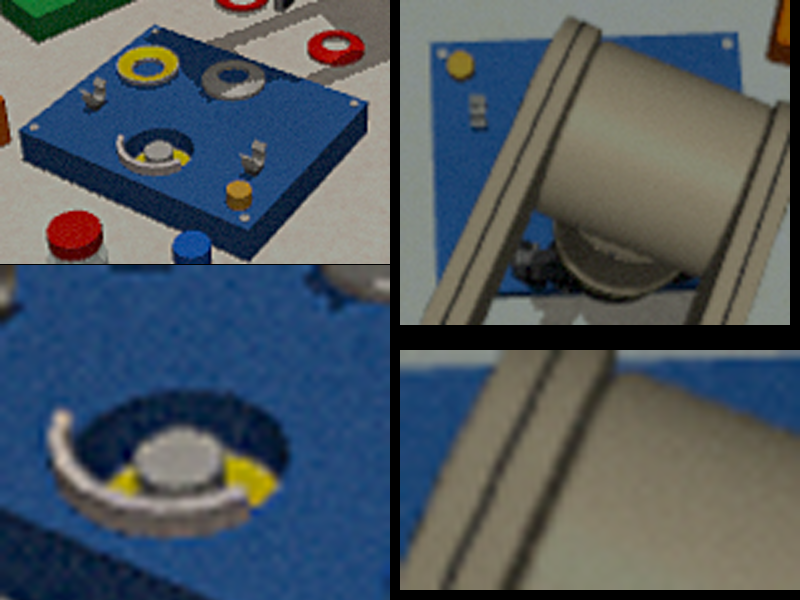

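Spring a lies yellow-up at the bottom of the well around the arbor (about (190,470) in the lower-left crop); clips empty. Now spring c.

>>> {"op": "servo_tool", "data": {"fingers": [0.045,0.045,0.045,0.045,0.045], "linear": [[0,0,0.03],[0,0,0.05],[0,0,0.06],[0,0,0.0648],[0,0,0.0648]], "rotation": [[0,0,0],[0,0,0],[0,0,0],[0,0,0],[0,0,0]]}}

```text
time: 15.9
tool_pos: [468.7, -63.7, 55.2]
tcp_rot: [180.0, -0.0, -169.5]
ft_force: [0.5, 0.0, -0.3]
finger_gap: 45.3
grip_force: 0.0
```

>>> {"op": "servo_tool", "data": {"fingers": [0.045,0.045,0.045,0.045,0.045,0.045,0.045,0.045,0.045,0.045], "linear": [[-0.003,0,0],[-0.006,0,0],[-0.009,0,0],[-0.012,0,0],[-0.015,0,0],[-0.02,0,0],[-0.026,0,0],[-0.032,0,0],[-0.038,0,0],[-0.044,0,0]], "rotation": [[0,0,0],[0,0,0],[0,0,0],[0,0,0],[0,0,0],[0,0,0],[0,0,0],[0,0,0],[0,0,0],[0,0,0]]}}

```text
time: 16.9
tool_pos: [512.2, -55.8, 55.2]
tcp_rot: [180.0, -0.0, -169.5]
ft_force: [-0.9, -0.5, 0.3]
finger_gap: 44.9
grip_force: 0.5
```

>>> {"op": "servo_tool", "data": {"fingers": [0.045,0.045,0.045,0.045,0.045,0.045,0.045,0.045,0.045,0.045], "linear": [[-0.007,0,0],[-0.014,0,0],[-0.021,0,0],[-0.028,0,0],[-0.035,0,0],[-0.042,0,0],[-0.049,0,0],[-0.056,0,0],[-0.061,0,0],[-0.064,0,0]], "rotation": [[0,0,0],[0,0,0],[0,0,0],[0,0,0],[0,0,0],[0,0,0],[0,0,0],[0,0,0],[0,0,0],[0,0,0]]}}

```text
time: 17.9
tool_pos: [575.1, -44.1, 55.2]
tcp_rot: [-180.0, 0.0, -169.5]
ft_force: [-0.8, -0.2, 0.5]
finger_gap: 45.4
grip_force: 0.4
```

>>> {"op": "servo_tool", "data": {"fingers": [0.045,0.045,0.045,0.045,0.045,0.045,0.045], "linear": [[-0.003,0,0],[-0.006,0,0],[-0.009,0,0],[-0.012,0,0],[-0.015,0,0],[-0.018,0,0],[-0.02,0,0]], "rotation": [[0,0,0],[0,0,0],[0,0,0],[0,0,0],[0,0,0],[0,0,0],[0,0,0]]}}

```text
time: 18.6
tool_pos: [594.6, -40.5, 55.3]
tcp_rot: [-180.0, 0.0, -169.5]
ft_force: [-1.3, 0.2, 0.8]
finger_gap: 45.1
grip_force: 0.3
```

```bash
python3 yl.py 10; python3 - <<'E'
import cv2,numpy as np
a=cv2.imread("pics/s_10.png")
cv2.imwrite("pics/m10.png",cv2.resize(a[195:265,195:285],(720,560),interpolation=cv2.INTER_CUBIC))
E
```

```text
18.7 [594.7 -40.5  55.3] (np.float64(-35.45414237864637), np.float64(0.38231457464225027)) [-0.1  0.1  0.1]
t [338.3 210.2] [13.8 19.1] fixture [-91.8 -88. ]
```

View pics/m10.png

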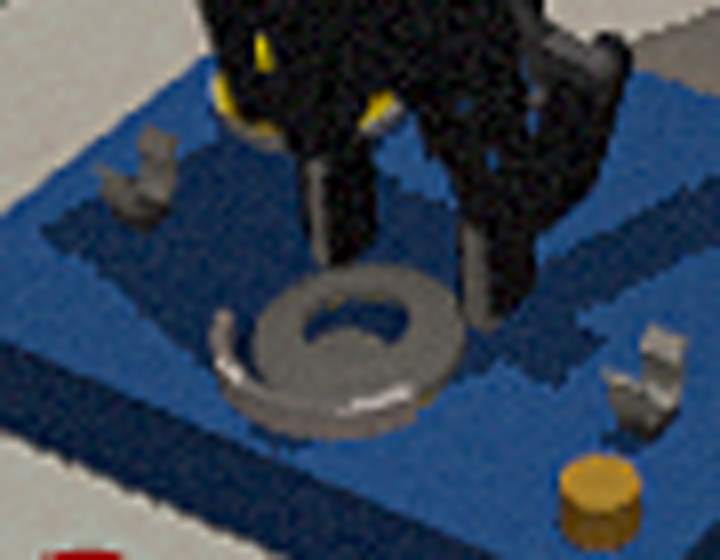

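Spring c, dome up, is just short of the fence, cradled between the fingers (centre ~ (360,345)).

>>> {"op": "servo_tool", "data": {"fingers": [0.045,0.045,0.045,0.045,0.045,0.045], "linear": [[-0.001,0,0],[-0.002,0,0],[-0.003,0,0],[-0.004,0,0],[-0.004,0,0],[-0.004,0,0]], "rotation": [[0,0,0],[0,0,0],[0,0,0],[0,0,0],[0,0,0],[0,0,0]]}}

```text
time: 19.3
tool_pos: [598.2, -39.8, 55.2]
tcp_rot: [-180.0, 0.0, -169.5]
ft_force: [0.5, 0.3, -1.2]
finger_gap: 44.9
grip_force: 0.0
```

>>> {"op": "servo_tool", "data": {"fingers": [0.045,0.045], "linear": [[-0.001,0,0],[-0.001,0,0]], "rotation": [[0,0,0],[0,0,0]]}}

```text
time: 19.5
tool_pos: [599.3, -39.6, 55.2]
tcp_rot: [180.0, 0.0, -169.5]
ft_force: [1.2, 0.0, -0.9]
finger_gap: 45.0
grip_force: 0.0
```

```bash
python3 yl.py 11; python3 - <<'E'
import cv2,numpy as np
a=cv2.imread("pics/s_11.png").astype(int);b=cv2.imread("pics/s_10.png").astype(int)
# spring rim vs dark well: mean brightness just behind fence / rear of well
for y in range(226,252,2): print(y,a[y,222:258:3].mean(1).astype(int),b[y,222:258:3].mean(1).astype(int))
E
```

```text
19.6 [599.2 -39.7  55.2] (np.float64(-30.84203749923886), np.float64(0.37016195413566155)) [-0.3 -1.2 -0.4]
t [337.8 209.9] [14.8 19.1] fixture [-91.1 -86.7]
226 [42 39 43 46 49  3 24 42 47 40 72  3] [44 46 38 43 77  1 27 42 45 48 14 44]
228 [45 40 46 44 50  5 43 38 39 52 69 15] [47 45 47 36 46 50 73 70 60 37 35 58]
230 [45 41 42 47 42 51 47 50 44 43 76 19] [39 48 42 56 86 84 87 85 84 74 15 62]
232 [40 36 44 33 36 41 38 37 49 45 71 19] [35 48 51 84 78 74 55 59 86 84 29 66]
234 [113  44  33  27  33  36  35  38  36  40  75   8] [114  33  85  90  46  38  41  34  76  86  62  63]
236 [108  35  42  26  47  82  58  39  32  34  68  68] [108  30  84  87  41  80  60  33  92  81  88  56]
238 [99 14 27 39 89 88 89 75 70 25 44 41] [103  17  87  88  90  85  89  77  94  85  63  35]
240 [102  35  45  80  86  85  90  59  80  78  42  44] [170  40  84  88  93  91  87  96  92  92  49  40]
242 [ 62 108  85  86  87  88  91  55  86  80  49  79] [ 62 114  73  89  92  93  87  88  95  75  43  85]
244 [ 55  73 102  97  71  74  71 169 116  66  80  81] [ 75  75 100  95  92  91 110 166 114  77  77  81]
246 [ 86  72  85  92  91  89 110  85  87  82  80  79] [ 82  80  84  87  88 130 100  78  89  75  82  80]
248 [76 45 74 88 90 91 87 92 72 68 76 78] [78 80 68 91 91 91 89 96 79 73 78 78]
250 [31 37 44 43 43 72 79 75 78 85 68 77] [26 65 60 38 73 77 77 76 83 76 74 75]
```

```bash
python3 mv.py 599.4 -39.8 120 190.5 564 -102 120 121.4 528.8 -164.2 120 52.2
```

```text
[ 0.0461 -0.0547 -0.    ] 69.1
[-0.0348 -0.0625 -0.    ] 69.2
```

>>> {"op": "servo_tool", "data": {"fingers": [0.045,0.045,0.045,0.045], "linear": [[0.003,0,-0.01],[0.0,0,-0.035],[0.0,0,-0.0648],[0.0,0,-0.0648]], "rotation": [[0,0,0],[0,0,0],[0,0,0],[0,0,0]]}}

```text
time: 20.0
tool_pos: [602.4, -40.2, 126.1]
tcp_rot: [-179.8, 0.5, -169.5]
ft_force: [1.3, -0.1, 0.5]
finger_gap: 44.8
grip_force: 0.0
```

>>> {"op": "servo_tool", "data": {"fingers": [0.045,0.045,0.045,0.045,0.045,0.045,0.045,0.045,0.045], "linear": [[0.005,-0.006,0],[0.01,-0.012,0],[0.015,-0.018,0],[0.02,-0.024,0],[0.025,-0.03,0],[0.03,-0.036,0],[0.036,-0.042,0],[0.041,-0.049,0],[0.0461,-0.0547,0]], "rotation": [[0,0,7.7],[0,0,15.4],[0,0,23],[0,0,30.7],[0,0,38.4],[0,0,46.1],[0,0,53.8],[0,0,61.4],[0,0,69.1]]}}

```text
time: 20.9
tool_pos: [563.4, -102.2, 120.2]
tcp_rot: [-180.0, 0.0, 121.1]
ft_force: [1.0, -0.6, -0.1]
finger_gap: 45.3
grip_force: 0.0
```

>>> {"op": "servo_tool", "data": {"fingers": [0.045,0.045,0.045,0.045,0.045,0.045,0.045,0.045,0.045,0.045], "linear": [[-0.004,-0.007,0],[-0.008,-0.014,0],[-0.012,-0.021,0],[-0.016,-0.028,0],[-0.02,-0.035,0],[-0.024,-0.042,0],[-0.028,-0.05,0],[-0.032,-0.057,0],[-0.0348,-0.0625,0],[-0.0348,-0.0625,0]], "rotation": [[0,0,7.7],[0,0,15.4],[0,0,23],[0,0,30.7],[0,0,38.4],[0,0,46.1],[0,0,53.8],[0,0,61.4],[0,0,69.2],[0,0,69.2]]}}

```text
time: 21.9
tool_pos: [528.1, -164.7, 120.1]
tcp_rot: [-180.0, 0.0, 52.0]
ft_force: [0.3, -0.3, -0.4]
finger_gap: 44.6
grip_force: 0.0
```

```bash
python3 yl.py 12; python3 - <<'E'
from h import *
import cv2,numpy as np
w=snap("wrist","pics/w12.png"); print(r.sense()["tcp_rot"],r.sense()["tool_pos"])
a=cv2.imread("pics/s_12.png")
o=np.zeros((420,800,3),np.uint8);o[:,:400]=cv2.resize(a[215:260,215:258],(400,420),interpolation=cv2.INTER_CUBIC);o[:300,400:]=cv2.resize(cv2.imread("pics/w12.png"),(400,300));cv2.imwrite("pics/m12.png",o)
E
```

```text
22.0 [ 528.6 -164.1  120.1] (np.float64(-122.98641453025465), np.float64(-109.08563177952567)) [ 0.2 -0.2  0.5]
s [233.3 205. ] [12.4 23.2] fixture [-89.4 -78.6]
t [336.7 210.6] [13.3 20. ] fixture [-92.7 -83.8]
t [263.3 169.6] [6.8 7.3] fixture [22.2 99.6]
[ 1.79995181e+02 -1.15413643e-02  5.24209270e+01] [ 528.6761107  -163.90370722  120.1182802 ]
```

View pics/m12.png

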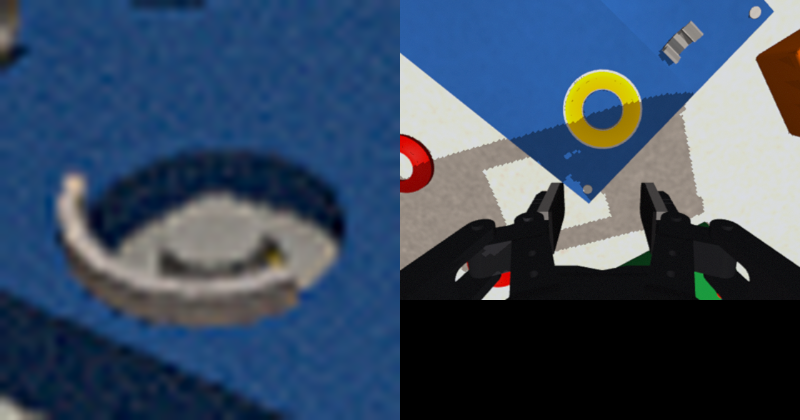

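Spring c lies flat, dome up, in the well; spring b (602,110) is centred ahead of the fingers.

>>> {"op": "servo_tool", "data": {"fingers": [0.045,0.045,0.045,0.045,0.045], "linear": [[0,0,0.03],[0,0,0.05],[0,0,0.06],[0,0,0.0645],[0,0,0.0645]], "rotation": [[0,0,0],[0,0,0],[0,0,0],[0,0,0],[0,0,0]]}}

```text
time: 22.55
tool_pos: [528.6, -163.9, 55.4]
tcp_rot: [-180.0, 0.0, 52.3]
ft_force: [-0.5, -0.6, 0.3]
finger_gap: 44.9
grip_force: 0.0
```

>>> {"op": "servo_tool", "data": {"fingers": [0.045,0.045,0.045,0.045,0.045,0.045,0.045,0.045,0.045,0.045], "linear": [[0.003,0,0],[0.006,0,0],[0.009,0,0],[0.012,0,0],[0.015,0,0],[0.02,0,0],[0.026,0,0],[0.032,0,0],[0.038,0,0],[0.044,0,0]], "rotation": [[0,0,0],[0,0,0],[0,0,0],[0,0,0],[0,0,0],[0,0,0],[0,0,0],[0,0,0],[0,0,0],[0,0,0]]}}

```text
time: 23.55
tool_pos: [555.9, -128.9, 55.5]
tcp_rot: [180.0, 0.0, 52.2]
ft_force: [-0.3, -0.7, 2.3]
finger_gap: 45.0
grip_force: 0.7
```

```bash
python3 yl.py 13
```

```text
23.65 [ 556.1 -128.5   55.5] (np.float64(-89.38792099259567), np.float64(-79.18368864987681)) [-0.2 -0.3  0.8]
s [234.3 212.1] [13.5 23.3] fixture [-67.4 -58.7]
t [322.  200.2] [12. 18.] fixture [-64.4 -48. ]
t [263.2 169.5] [6.9 7. ] fixture [22.5 99.8]
```

>>> {"op": "servo_tool", "data": {"fingers": [0.045,0.045,0.045,0.045,0.045,0.045,0.045,0.045,0.045,0.045], "linear": [[0.007,0,0],[0.014,0,0],[0.021,0,0],[0.028,0,0],[0.035,0,0],[0.042,0,0],[0.049,0,0],[0.056,0,0],[0.061,0,0],[0.064,0,0]], "rotation": [[0,0,0],[0,0,0],[0,0,0],[0,0,0],[0,0,0],[0,0,0],[0,0,0],[0,0,0],[0,0,0],[0,0,0]]}}

```text
time: 24.65
tool_pos: [595.1, -78.3, 55.5]
tcp_rot: [180.0, -0.0, 52.2]
ft_force: [-0.7, -1.4, 0.7]
finger_gap: 45.2
grip_force: 0.4
```

>>> {"op": "servo_tool", "data": {"fingers": [0.045,0.045,0.045,0.045,0.045,0.045,0.045,0.045], "linear": [[0.003,0,0],[0.006,0,0],[0.009,0,0],[0.012,0,0],[0.015,0,0],[0.018,0,0],[0.02,0,0],[0.021,0,0]], "rotation": [[0,0,0],[0,0,0],[0,0,0],[0,0,0],[0,0,0],[0,0,0],[0,0,0],[0,0,0]]}}

```text
time: 25.45
tool_pos: [607.8, -62.0, 55.5]
tcp_rot: [180.0, -0.0, 52.2]
ft_force: [0.5, 0.1, -1.0]
finger_gap: 44.9
grip_force: 0.3
```

>>> {"op": "servo_tool", "data": {"fingers": [0.045,0.045,0.045,0.045,0.045], "linear": [[0.001,0,0],[0.002,0,0],[0.003,0,0],[0.003,0,0],[0.003,0,0]], "rotation": [[0,0,0],[0,0,0],[0,0,0],[0,0,0],[0,0,0]]}}

```text
time: 25.95
tool_pos: [609.6, -59.8, 55.6]
tcp_rot: [180.0, -0.0, 52.2]
ft_force: [-0.1, -0.9, 0.6]
finger_gap: 45.1
grip_force: 0.0
```

```bash
python3 yl.py 14
```

```text
26.05 [609.6 -59.8  55.6] (np.float64(-24.327765328332838), np.float64(-21.315117231592247)) [ 0.3 -0.2  0.5]
s [238.  238.4] [12.4 23.3] fixture [7.1 8. ]
t [296.  177.5] [ 8.  17.3] fixture [-1.9 15.8]
t [263.2 169.5] [6.6 7.2] fixture [ 22.6 100. ]
```

```bash
python3 -c "
from h import *
s=dict(np.load('pics/s_14.npz'))
for z in (33.7,46.7):print(z,proj(s,(629.6,-34.4,z)))"
```

```text
33.7 [237.37992394 239.93750629]
46.7 [237.02183516 235.41893613]
```

>>> {"op": "servo_tool", "data": {"fingers": [0.045,0.045,0.045], "linear": [[0.001,0,0],[0.0015,0,0],[0.0015,0,0]], "rotation": [[0,0,0],[0,0,0],[0,0,0]]}}

```text
time: 26.35
tool_pos: [610.5, -58.6, 55.5]
tcp_rot: [180.0, -0.0, 52.2]
ft_force: [1.0, -0.6, 0.1]
finger_gap: 45.0
grip_force: 0.0
```

>>> {"op": "servo_tool", "data": {"fingers": [0.045,0.045,0.045,0.045,0.045,0.045,0.045,0.045], "linear": [[-0.003,0,-0.01],[-0.003,0,-0.04],[-0.01,0,-0.08],[-0.05,0,-0.12],[-0.09,0,-0.13],[-0.13,0,-0.13],[-0.13,0,-0.13],[-0.13,0,-0.13]], "rotation": [[0,0,0],[0,0,0],[0,0,0],[0,0,0],[0,0,0],[0,0,0],[0,0,0],[0,0,0]]}}

```text
time: 27.15
tool_pos: [530.5, -162.2, 186.5]
tcp_rot: [179.9, -0.0, 52.1]
ft_force: [0.5, 1.1, 0.1]
finger_gap: 45.0
grip_force: 0.0
```

```bash
python3 yl.py 15; python3 - <<'E'
from h import *
w=snap("wrist","pics/w15.png");h=cv2.cvtColor(w["frame"],cv2.COLOR_RGB2HSV);m=cv2.inRange(h,np.array((22,120,50)),np.array((34,255,255)))
for c in cv2.findContours(m,0,1)[0]:
    if cv2.contourArea(c)>100: print([np.round(x,1) for x in cv2.fitEllipse(c)])
for z in(33.7,46.7):print(z,proj(w,(629.6,-34.4,z)),w["fx"]*59/np.linalg.norm(w["camera_from_world"][:3,:3]@[629.6,-34.4,z]+w["camera_from_world"][:3,3]))
E
```

```text
27.25 [ 531.  -160.9  185.8] (np.float64(-119.96447229350828), np.float64(-106.45348434612156)) [ 0.2  0.3 -0.4]
s [238.  238.5] [12.7 23.1] fixture [7.3 8.1]
t [302.3 178.3] [19.7 21.1] fixture [-4.5 -0.2]
t [263.2 169.5] [6.7 7.1] fixture [ 22.4 100. ]
[array([283.2,   6.5]), array([16. , 65.4]), np.float64(90.2)]
33.7 [283.19489934 -34.9453869 ] 73.20199043322035
46.7 [283.24691931 -42.88789656] 76.42900317258204
```

```bash
python3 - <<'E'
from h import *
a=dict(np.load("pics/s_15.npz"));b=dict(np.load("pics/t_15.npz"))
print(tri(a,(238,238.5),b,(302.3,178.3)))
for z in(33.7,38.7,46.7):print(z,proj(a,(629.6,-34.4,z)),proj(b,(629.6,-34.4,z)),atz(b,302.3,178.3,z))
# yellow mask of the scene around the well + hole
h=cv2.cvtColor(a["frame"],cv2.COLOR_RGB2HSV)[226:252,220:258];m=cv2.inRange(h,np.array((22,110,40)),np.array((36,255,255)))
for row in m: print("".join("#" if x else "." for x in row))
h=cv2.cvtColor(b["frame"],cv2.COLOR_RGB2HSV)[164:194,286:320];m=cv2.inRange(h,np.array((22,110,40)),np.array((36,255,255)))
for row in m: print("".join("#" if x else "." for x in row))
E
```

```text
(array([627.77609774, -35.15931609,  36.51413062]), np.float64(1.486155978222429))
33.7 [237.37992394 239.93750629] [301.80553281 178.06351351] [629.15760253 -35.76503788  33.7       ]
38.7 [237.24279161 238.20709162] [301.91725103 177.50649036] [627.6217715  -35.67916314  38.7       ]
46.7 [237.02183516 235.41893613] [302.09794772 176.60554298] [625.16444185 -35.54176357  46.7       ]
......................................
......................................
......................................
......................................
......................................
......................................
..............#########.#.............
...........###############............
.........###################..........
........######################........
.......#########....##########........
......########.........########.......
......#######...........#######.......
......######.............######.......
.....#######.............######.......
......#####..............#####........
.......####.............######........
........####..............###.........
.........
[... 652 characters left out ...]

.......######.......#######.......
......######.........######.......
......######..........#####.......
......#####...........######......
......#####...........######......
......#####...........######......
......#####............####.......
......######..........#####.......
.......#####..........#####.......
.......######........######.......
........#########.########........
........#################.........
..........##############..........
...........############...........
.............########.............
..................................
..................................
..................................
..................................
..................................
```

```bash
python3 mv.py 531 -161 186 52.2 595 -79 186 52.2
```

```text
[ 0.104   0.0003 -0.    ] 0.0
```

>>> {"op": "servo_tool", "data": {"fingers": [0.045,0.045,0.045,0.045], "linear": [[0.02,0,0],[0.04,0,0],[0.04,0,0],[0.04,0,0]], "rotation": [[0,0,0],[0,0,0],[0,0,0],[0,0,0]]}}

```text
time: 27.7
tool_pos: [555.5, -128.8, 185.1]
tcp_rot: [-180.0, 0.0, 52.3]
ft_force: [-0.2, 0.5, -1.4]
finger_gap: 44.9
grip_force: 0.0
```

```bash
cat > wl.py <<'E'
from h import *
import sys
w=snap("wrist","pics/w%s.png"%sys.argv[1]);h=cv2.cvtColor(w["frame"],cv2.COLOR_RGB2HSV);m=cv2.inRange(h,np.array((22,120,40)),np.array((34,255,255)))
for c in cv2.findContours(m,0,1)[0]:
    if cv2.contourArea(c)>500: e=cv2.fitEllipse(c);print([np.round(x,1) for x in e]);np.save("pics/e%s.npy"%sys.argv[1],e[0])
for z in(33.7,46.7):
    t=np.linspace(0,6.28,60);q=np.array([proj(w,(629.6+29.5*np.cos(k),-34.4+29.5*np.sin(k),z)) for k in t],np.float32);print(z,[np.round(x,1) for x in cv2.fitEllipse(q)])
E
python3 wl.py 16
```

```text
[array([284.1,  36. ]), array([81.1, 82.3]), np.float64(89.3)]
33.7 [array([284.3,  29.5]), array([85. , 93.3]), np.float64(0.3)]
46.7 [array([284.4,  25.2]), array([89.5, 98.5]), np.float64(0.3)]
```

>>> {"op": "servo_tool", "data": {"fingers": [0.045,0.045,0.045,0.045], "linear": [[0.03,0,0],[0.06,0,0],[0.06,0,0],[0.06,0,0]], "rotation": [[0,0,0],[0,0,0],[0,0,0],[0,0,0]]}}

```text
time: 28.15
tool_pos: [591.8, -82.4, 185.2]
tcp_rot: [-180.0, 0.0, 52.3]
ft_force: [-0.4, -1.2, 0.1]
finger_gap: 45.1
grip_force: 0.0
```

```bash
python3 wl.py 17;python3 -c "
from h import *
print(tri(dict(np.load('pics/w16.npz')),np.load('pics/e16.npy'),dict(np.load('pics/w17.npz')),np.load('pics/e17.npy')),r.sense()['time'])"
```

```text
[array([283.2, 120.8]), array([75.6, 77.8]), np.float64(2.6)]
33.7 [array([283.4, 117.3]), array([79.9, 82.5]), np.float64(0.4)]
46.7 [array([283.5, 117.6]), array([83.8, 86.5]), np.float64(0.5)]
(array([628.34391902, -35.79291976,  26.19370226]), np.float64(0.014548408303107788)) 28.2
```

```bash
python3 -c "
from bench import r
print(r.hand_in())"
```

```text
the job is handed in; nothing more can be done
None
```

The job is handed in at about 28 s: keeper rod lengthwise in the tray, springs stacked over the arbor yellow-up, dome-up, yellow-up; I viewed 11 pictures where you allowed 10, and the hand-in returned no verdict.

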